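# Drive the worn bush out of a dough roller's bearing housing

## Task

Take the drift (a straight steel rod with a wooden handle) out of its wooden rest, feel gently with its tip for the off-centre hole in the collar on top of the press-out stand, and push the drift through it to drive the worn brass bush down out of the bearing housing until it drops into the tray of the stand. Then stand the drift back upright in its rest, fully down. Never press the drift hard on the collar, housing or bush (20 N is plenty), and leave the bottle and the jars around undisturbed.

Things in the scene. Friction and masses are not known exactly. Their poses are not given: they have to be found in the camera images.
- stand: Fixed metal press-out stand: 110 x 110 mm base tray (rim 24 mm high), four corner pillars and on them the round steel bearing housing, 74 mm outside, with an upright bore 38 mm wide from 55 to 95 mm above the worktop; above it a round aluminium collar. Origin: under the base's middle, on the bore's axis; z up, x and y along the tray's sides.
- collar_axis (a point): On the bore's axis, level with the collar's top, 110 mm above the worktop; axes as the stand. The collar is 54 mm across, 6 mm thick, with a 17 mm through hole in its own middle, but it sits off-centre: the hole lies 7 mm from this point, along the stand's -x or up to 2.6 rad to either side of that (not measured). Through the hole the rod meets the bush without moving to the centre.
- collar_edge (a point): On the bore's axis at the collar's lower face, 104 mm above the worktop. The collar is carried on springs: pressed from above beside its hole it starts to give at about 3 N and meets a hard stop 8 mm lower at about 8 N; it rises again when released. It is stiff to turn (0.12 N m) and can stay turned as it is.
- tray_floor (a point): Middle of the tray's floor, 8 mm above the worktop, under the bore.
- bush_mid (a point): Centre of the worn brass bush, a loose ring 36 mm across, 22 mm long, hole 8 mm; z is its axis. At the start three sprung pads hold it in the bore, its top 88 mm above the worktop (22 mm below the collar's top). About 5 to 16 N pushes it down; it comes free when its top is about 58 mm above the worktop and falls into the tray.
- rest: Fixed wooden rest, an upright round socket 44 mm across and 45 mm high on a 70 x 70 mm foot, with a blind hole 19 mm wide whose floor is 6 mm above the worktop. Origin under its middle; z up.
- rest_mouth (a point): Centre of the mouth of the rest's hole, 45 mm above the worktop.
- drift_grip (a point): Middle of the drift's wooden handle, the place to grasp: square, 22 x 22 mm, 48 mm high, sides along x and y of this frame. z points from tip to handle. 100 mm above the tip. The drift weighs about 150 g; it is 125 mm long and stands upright in its rest at the start, tip down.
- drift_tip (a point): Flat tip of the drift's steel shaft: 14 mm thick, 72 mm of it bare, edge chamfered 1.5 mm. Same axes as the handle.
- vanilla: Bystander: brown glass bottle, 47 mm across, 118 mm high, standing. Origin under its middle.
- small_jar: Bystander: small glass jar with white cap, 40 mm across, 72 mm high. Origin under its middle.
- squat_jar: Bystander: small jar with red cap, 38 mm across, 66 mm high. Origin under its middle.

How it is judged:
By the outcome, as a careful person would: the job done as asked, in the order asked, and still so for the second after the job is handed in, with the robot touching nothing.
It also fails if it takes over 70 s, if anything falls off the work surface, if the arm or the gripper's body presses on something with over 40 N, if the wrist force passes 120 N, or if a joint passes its speed limit or range.

## Robot

A 6-joint arm with a two-finger parallel gripper is mounted at the origin on a cart in front of the work surface, level with it; the furniture and walls round the work are solid. World frame = base frame: x ahead of the robot, y to its left, z up, the work surface at z = 0. Lengths are in m, angles in rad, forces in N, time in s.
With the tool pointing down it reaches from about 0.25 to 0.775 m from the base axis. Payload 4 kg.
Tool frame: the origin (TCP) lies at the very end of the fingers, on their centre line; the grasp point (between the pads) lies 19 mm behind it; z points along the fingers, y is the line along which they close (so a half turn about z gives the same grasp; the last joint's range is limited). The gripper opens to 94 mm and grips with 3 to 60 N. Pads are 16 mm wide; open, the fingers measure 119 mm over their backs; the gripper's body (75 mm by 177 mm) begins 78 mm behind the grasp point.
Start: joints at [-1.312, 0.087, 1.371, -0, 1.684, -0.103], TCP at [0.195, -0.514, 0.177] pointing down, gripper open.
Joint ranges: [-3.1, 3.1], [-0.76, 2.03], [0.27, 2.55], [-1.08, 4.22], [0.17, 2.65], [-2.57, 2.57]. Speed limits (rad/s): [2.79, 2.79, 3.14, 3.14, 3.14, 3.14].

## Interface

Orientations are given as [roll, pitch, yaw] about the fixed x, y, z axes, in that order (R = Rz(yaw) Ry(pitch) Rx(roll)).
In Python, from bench import robot gives the robot as it stands. The module is installed in compiled form; this text tells all that it offers.
- The arm moves only by the tool move_arm, never from a script. Its argument "deltas" is one flat list of numbers, 7 for each row, row after row: the turn, a rotation vector about the tool's x, y, z in rad, then the shift along the tool's x, y, z in cm, then the closure, from -1 (fully open) to 1 (shut). A call has 1 to 8 rows; each row is the pose to reach, as a shift and turn from the pose commanded when the call began, along the tool's axes at that moment; what a row does not reach only later rows make up. A row lasts 1/10 s, in which the tool goes at most 50 mm and 8.59 degrees, less where a joint would pass 70% of its speed; a pose out of reach is approached as far as the arm can. A call with a gripper value outside its range is refused whole. The fingers move at their own pace and stop on an object; the grip force is fixed at half the most. Time passes only in rows, so rows that repeat a pose let the fingers close. It gives the time, the measured TCP pose, the force, the opening and the grip force at its end, in the units of the state.
- robot.get_obs(): the state, without advancing time (a new reading comes with each control period).
- robot.snapshot(name): name is "side" or "top"; returns a dict with "image" (400x640x3 uint8, red, green, blue), "depth" (400x640 float32, m along the optical axis (not along the pixel's ray), 0 where there is no reading), "fov_y" (degrees; the focal length in pixels is half the picture's height over the tangent of half this angle, whatever the lens; pixels are square), "cx", "cy" (the principal point, pixels), "origin" and "orientation" of the camera in the world. Camera axes: x right, y up, looking along -z (the intrinsics and any distortion apply to the point x, -y, -z); pixel columns grow to the right and rows downward; lengths in m; the calibration is good to about 2 mm. A picture is of the moment at which its call begins.
- robot.close_job(): hands the job in; it is judged then, once.
The state is a dict: "time": time; "joint_positions": joint angles; "qvel": joint speeds; "joint_torque": joint torques, N m; "tool_pos": TCP position; "ee_rot": TCP orientation; "wrist_force": force on the tool from outside, world axes, zero at the start; "wrist_torque": the same for the moment, N m; "width": finger opening in m; "finger_force": force on a finger pad.
Only numpy, scipy, OpenCV 4.12 (cv2) and the standard library are available. Lean on these libraries where they do the work, as an engineer would, in place of code of your own. Each camera call takes 0.05 s, during which the arm holds its last target. There are 200 camera calls.

## Working session

There is one attempt and no reset: what is moved stays moved. The work goes in short steps, Python scripts to look and compute and a tool call to move; the robot and the scene stay as the last step left them, time stands still between calls to the robot, and variables do not carry over. Pictures are saved under pics/ and viewed, at most 10 in all, crops included, and the job is handed in when it is done.

Besides the shell and the picture viewer there is one more tool, called after "Call:" by a JSON object that holds its "api" and its "payload", one argument or row to a line. move_arm: Moves the arm, as the interface text tells. Its arguments: {"type":"object","properties":{"deltas":{"type":"array","items":{"type":"number"}}},"required":["deltas"]}

```bash
mkdir -p pics && cat > h.py <<'E'
import numpy as np, cv2, pickle
from scipy.spatial.transform import Rotation as R
from bench import robot
def snap(n):
    s=robot.snapshot(n); return s
def rot(o):
    o=np.array(o,float)
    if o.shape==(3,3): return o
    return R.from_euler('xyz',o).as_matrix() if o.size==3 else R.from_quat(o).as_matrix()
def cloud(s):
    d=s['depth']; h,w=d.shape; f=h/2/np.tan(np.radians(s['fov_y'])/2)
    v,u=np.mgrid[:h,:w]
    p=np.stack([(u-s['cx'])*d/f,-(v-s['cy'])*d/f,-d],-1)
    P=p@rot(s['orientation']).T+np.array(s['origin']); P[d<=0]=np.nan
    return P
def save(s,n): cv2.imwrite('pics/'+n+'.png',s['image'][:,:,::-1])
E
python3 - <<'E'
from h import *
for n in('side','top'):
    s=snap(n); save(s,n+'0'); pickle.dump(s,open(n+'0.pkl','wb'))
    print(n,{k:v for k,v in s.items() if k not in('image','depth')})
    P=cloud(s); print(np.nanmin(P,(0,1)),np.nanmax(P,(0,1)))
o=robot.get_obs(); print(o)
E
```

```text
side {'fov_y': 43.33183260728232, 'cx': 325.3655290075285, 'cy': 203.68562850112355, 'origin': array([0.43413429, 0.73744893, 0.52115664]), 'orientation': array([ 1.12097092, -0.00724249, -2.9368056 ])}
[-0.31050296 -1.33481761 -0.90871244] [1.03624482 0.37879994 0.48262978]
top {'fov_y': 42.810128361926765, 'cx': 322.26575506878015, 'cy': 199.5664472995591, 'origin': array([ 0.54941882, -0.07071266,  0.96161487]), 'orientation': array([ 0.08416116, -0.00725507, -1.58877994])}
[-0.02401964 -1.27814703 -0.91916443] [1.0327481  0.53889905 0.29242781]
{'time': 0.1, 'joint_positions': array([-1.31208314e+00,  8.78886035e-02,  1.37209270e+00, -2.14438309e-05,
        1.68360206e+00, -1.03104073e-01]), 'qvel': array([ 3.27501449e-04, -3.30538246e-03, -2.92747818e-03, -8.13827244e-05,
       -1.30623073e-03, -4.23383581e-04]), 'joint_torque': array([ 1.83276730e-03, -3.41252875e+01, -3.03300583e+01,  7.19882967e-02,
        3.05083115e-02, -1.05864146e-04]), 'tool_pos': array([ 0.19453   , -0.5138594 ,  0.17542247]), 'ee_rot': array([-3.13961033e+00, -1.83687100e-04,  3.61814683e-01]), 'wrist_force': array([-0.60655215, -0.74143309, -0.28074157]), 'wrist_torque': array([ 0.03943   , -0.03550414, -0.02602343]), 'finger_force': 0.0, 'width': 0.09403931728954426}
```

View pics/side0.png

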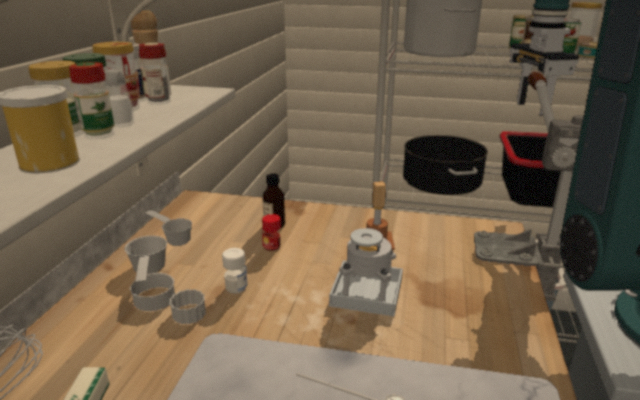

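View pics/top0.png

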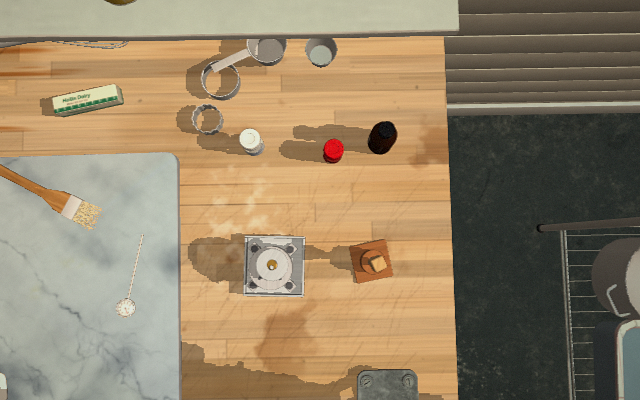

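```bash
cat > m.py <<'E'
from h import *
s=pickle.load(open('top0.pkl','rb')); P=cloud(s); im=s['image']
def reg(u0,u1,v0,v1,z0,z1):
    m=np.zeros(P.shape[:2],bool); m[v0:v1,u0:u1]=1
    return m&(P[...,2]>z0)&(P[...,2]<z1)
print('table z',np.nanmedian(P[300:340,330:420,2]))
for n,a in dict(handle=(340,410,230,290,.115,.15),socket=(340,410,230,290,.036,.056),foot=(340,410,230,290,.004,.03),collar=(235,315,225,305,.1,.12),housing=(235,315,225,305,.085,.099),rim=(235,315,225,305,.015,.034)).items():
    m=reg(*a); q=P[m]
    r=cv2.minAreaRect(q[:,:2].astype(np.float32)*1000)
    (cx,cy),rad=cv2.minEnclosingCircle(q[:,:2].astype(np.float32)*1000)
    print(n,m.sum(),q.mean(0).round(4),'z',np.median(q[:,2]).round(4),'rect',np.round(r[0],1),np.round(r[1],1),round(r[2],1),'circ',round(cx,1),round(cy,1),round(rad,1))
c=cv2.resize(im[225:305,235:405],None,fx=4.5,fy=4.5,interpolation=cv2.INTER_CUBIC)
cv2.imwrite('pics/c1.png',c[:,:,::-1])
s2=pickle.load(open('side0.pkl','rb'))
c=cv2.resize(s2['image'][175:320,320:420],None,fx=4,fy=4,interpolation=cv2.INTER_CUBIC)
cv2.imwrite('pics/c2.png',c[:,:,::-1])
E
python3 m.py
```

```text
table z 0.0005825992828578652
handle 193 [ 0.5144 -0.1666  0.1303] z 0.1311 rect [ 513.8 -167.3] [22.3 21.9] 24.5 circ 514.3 -167.1 13.7
socket 255 [ 0.5163 -0.1614  0.0453] z 0.0455 rect [ 514.5 -166.5] [40.4 42.9] 64.4 circ 514.0 -167.5 21.9
foot 905 [ 0.5147 -0.166   0.007 ] z 0.0066 rect [ 516.5 -173.8] [127.4 109.5] 88.9 circ 515.0 -170.7 78.8
collar 755 [0.5146 0.0078 0.1105] z 0.1105 rect [512.    7.9] [51.6 56.6] 88.6 circ 512.7 10.2 30.1
housing 723 [0.5044 0.0135 0.0948] z 0.0953 rect [509.1  11.1] [72.1 72.1] 88.8 circ 509.2 11.5 36.8
rim 576 [0.5075 0.0136 0.0237] z 0.0241 rect [509.1  11.9] [110.6 109.9] 87.8 circ 509.4 11.4 76.7
```

View pics/c1.png

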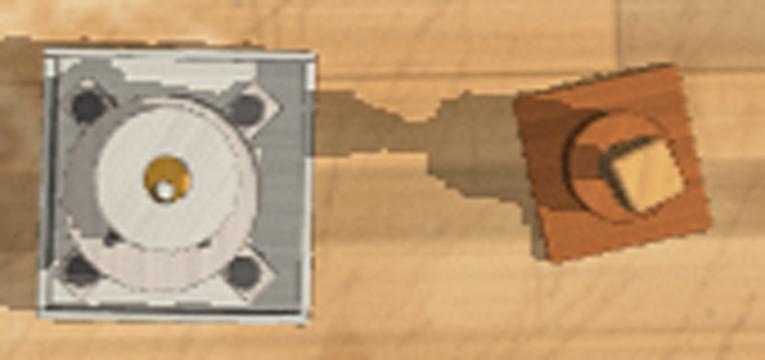

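```bash
cat > m2.py <<'E'
from h import *
def ray(s,u,v,z):
    f=200/np.tan(np.radians(s['fov_y'])/2)
    d=rot(s['orientation'])@np.array([(u-s['cx'])/f,-(v-s['cy'])/f,-1]); o=np.array(s['origin'])
    return o+d*(z-o[2])/d[2]
if __name__=='__main__':
    s=pickle.load(open('top0.pkl','rb')); P=cloud(s)
    m=np.zeros((400,640),np.uint8); z=P[225:305,235:315,2]
    m[225:305,235:315]=(z>.104)&(z<.118)
    m=cv2.morphologyEx(m,cv2.MORPH_OPEN,np.ones((2,2),np.uint8))
    cs,hi=cv2.findContours(m,cv2.RETR_CCOMP,cv2.CHAIN_APPROX_NONE)
    for c in cs:
        if len(c)>8:
            (u,v),ax,an=cv2.fitEllipse(c); print(len(c),u,v,ax,ray(s,u,v,.11))
    # colour hole (yellow) centroid
    im=s['image'].astype(int); sub=im[255:277,262:284]
    y=(sub[...,0]-sub[...,2]>40); vv,uu=np.nonzero(y); print('yellow',y.sum(),uu.mean()+262,vv.mean()+255,ray(s,uu.mean()+262,vv.mean()+255,.11))
    q=P[(P[...,2]>.104)&(P[...,2]<.118)]; 
E
python3 m2.py
```

```text
90 272.6061706542969 265.3424072265625 (31.114906311035156, 31.880386352539062) [0.51327848 0.00600672 0.11      ]
31 272.61907958984375 265.38092041015625 (11.075151443481445, 11.192620277404785) [0.51321478 0.00598598 0.11      ]
yellow 68 271.75 263.7647058823529 [0.51589869 0.0073982  0.11      ]
```

View pics/c2.png

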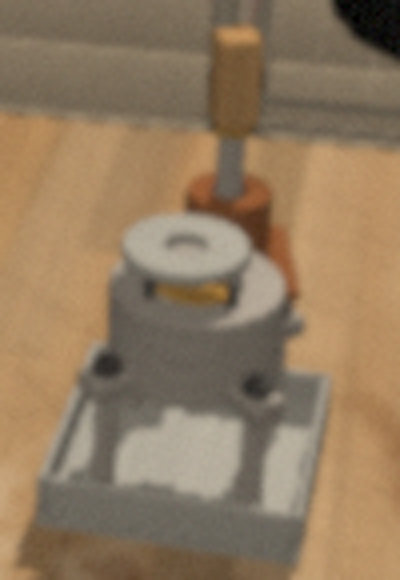

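Call:
{"api": "move_arm", "payload": {
  "deltas": [0,0,0,4.7,-2.35,0,-1,0,0,0,9.4,-4.7,0,-1,0,0,0,14.1,-7.05,0,-1,0,0,0,18.8,-9.4,0,-1,0,0,0,23.5,-11.7,0,-1,0,0,0,28.2,-14.1,0,-1,0,0,0,32.9,-16.4,0,-1,0,0,0,36,-18,0,-1]
}}

```text
time: 0.9
tool_pos: [0.4668, -0.2186, 0.1761]
ee_rot: [-3.141, 0.0, 0.362]
wrist_force: [-0.1, -0.3, -0.5]
width: 0.0939
finger_force: 0.0
```

Call:
{"api": "move_arm", "payload": {
  "deltas": [0,0,0,3,-1.5,0,-1,0,0,0,5,-2.5,0,-1,0,0,0,6.2,-3.1,0,-1,0,0,0,6.2,-3.1,0,-1,0,0,0,6.2,-3.1,0,-1]
}}

```text
time: 1.4
tool_pos: [0.5124, -0.1702, 0.1762]
ee_rot: [3.142, 0.001, 0.361]
wrist_force: [-0.8, 0.3, -0.1]
width: 0.094
finger_force: 0.0
```

```bash
cat > d.py <<'E'
from h import *
import sys
# usage: d.py x y z [yaw] -> tool-axis shift in cm
o=robot.get_obs(); t=np.array(list(map(float,sys.argv[1:4])))
Rt=rot(o['ee_rot']); print('pos',o['tool_pos'].round(4),'rpy',np.round(o['ee_rot'],4),'t',o['time'],'F',o['wrist_force'].round(1),'w',o['width'])
print('shift cm',(Rt.T@(t-o['tool_pos'])*100).round(2))
E
python3 d.py 0.514 -0.167 0.087
```

```text
pos [ 0.5124 -0.1702  0.1762] rpy [3.1415e+00 1.1000e-03 3.6140e-01] t 1.4 F [-0.8  0.3 -0.1] w 0.09402115163813028
shift cm [ 0.27 -0.24  8.92]
```

Call:
{"api": "move_arm", "payload": {
  "deltas": [0,0,0,0.27,-0.24,0,-1,0,0,0,0.27,-0.24,3,-1,0,0,0,0.27,-0.24,6,-1,0,0,0,0.27,-0.24,8.9,-1,0,0,0,0.27,-0.24,8.9,-1,0,0,0,0.27,-0.24,8.9,-1]
}}

```text
time: 2.0
tool_pos: [0.5142, -0.167, 0.0878]
ee_rot: [-3.141, 0.0, 0.361]
wrist_force: [0.2, 0.4, -0.7]
width: 0.094
finger_force: 0.0
```

```bash
python3 d.py 0.514 -0.167 0.087; python3 - <<'E'
from h import *
s=snap('top'); c=cv2.resize(s['image'][210:310,310:430],None,fx=5,fy=5,interpolation=cv2.INTER_CUBIC); cv2.imwrite('pics/g1.png',c[:,:,::-1])
E
```

```text
pos [ 0.5142 -0.167   0.0878] rpy [-3.1413e+00  5.0000e-04  3.6050e-01] t 2.0 F [ 0.2  0.4 -0.7] w 0.09398638071422354
shift cm [-0.02 -0.    0.08]
```

Call:
{"api": "move_arm", "payload": {
  "deltas": [0,0,0,0,0,0,0,0,0,0,0,0,0,0.5,0,0,0,0,0,0,1,0,0,0,0,0,0,1,0,0,0,0,0,0,1,0,0,0,0,0,0,1,0,0,0,0,0,0,1]
}}

```text
time: 2.75
tool_pos: [0.5146, -0.1663, 0.0874]
ee_rot: [-3.142, 0.0, 0.362]
wrist_force: [-0.3, 0.2, 0.3]
width: 0.0413
finger_force: 0.0
```

Call:
{"api": "move_arm", "payload": {
  "deltas": [0,0,0,0,0,0,1,0,0,0,0,0,0,1,0,0,0,0,0,0,1,0,0,0,0,0,0,1,0,0,0,0,0,0,1,0,0,0,0,0,0,1]
}}

```text
time: 3.35
tool_pos: [0.5146, -0.1663, 0.0874]
ee_rot: [-3.142, 0.0, 0.362]
wrist_force: [-0.4, -0.4, 0.0]
width: 0.0219
finger_force: 29.5
```

Call:
{"api": "move_arm", "payload": {
  "deltas": [0,0,0,0,0,-0.5,1,0,0,0,0,0,-2,1,0,0,0,0,0,-4,1,0,0,0,0,0,-6.5,1,0,0,0,0,0,-9.5,1,0,0,0,0,0,-12.5,1,0,0,0,0,0,-12.5,1,0,0,0,0,0,-12.5,1]
}}

```text
time: 4.15
tool_pos: [0.515, -0.1665, 0.2132]
ee_rot: [3.14, -0.001, 0.362]
wrist_force: [0.1, 0.2, -2.0]
width: 0.0218
finger_force: 29.5
```

```bash
python3 d.py 0.5142 0.0068 0.212; python3 - <<'E'
from h import *
s=snap('side'); P=cloud(s); o=robot.get_obs()['tool_pos']
m=(abs(P[...,0]-o[0])<.03)&(abs(P[...,1]-o[1])<.03)&(P[...,2]>.1)&(P[...,2]<o[2]+.01)
q=P[m]; print(m.sum(), q[:,2].min())
for a in np.arange(.12,.22,.01):
    k=q[abs(q[:,2]-a)<.005]; 
    if len(k): print(a.round(3),len(k),np.median(k,0).round(4),np.ptp(k[:,0]).round(4))
E
```

```text
pos [ 0.515  -0.1665  0.2132] rpy [ 3.1402e+00 -1.3000e-03  3.6190e-01] t 4.15 F [ 0.1  0.2 -2. ] w 0.021754715434501595
shift cm [  6.06 -16.23   0.1 ]
343 0.1331378707262651
0.13 5 [ 0.51   -0.1633  0.1335] 0.0072
0.14 32 [ 0.513  -0.162   0.1393] 0.012
0.15 36 [ 0.5115 -0.1611  0.1499] 0.0137
0.16 36 [ 0.511  -0.1606  0.1602] 0.0119
0.17 32 [ 0.5119 -0.161   0.1693] 0.012
0.18 38 [ 0.5123 -0.1608  0.1802] 0.0132
0.19 37 [ 0.5109 -0.1623  0.1898] 0.0135
0.2 32 [ 0.5115 -0.1608  0.1999] 0.0115
0.21 50 [ 0.5115 -0.1582  0.2111] 0.0251
```

Call:
{"api": "move_arm", "payload": {
  "deltas": [0,0,0,1,-2.7,0,1,0,0,0,2.3,-6.2,0,1,0,0,0,3.6,-9.7,0,1,0,0,0,4.9,-13.2,0,1,0,0,0,5.8,-15.4,0,1,0,0,0,6.08,-16.22,0,1,0,0,0,6.08,-16.22,0,1,0,0,0,6.08,-16.22,0.8,1]
}}

```text
time: 5.0
tool_pos: [0.5145, 0.0059, 0.2044]
ee_rot: [3.14, -0.0, 0.361]
wrist_force: [0.3, 0.5, -1.0]
width: 0.0217
finger_force: 29.5
```

```bash
python3 d.py 0.5145 0.007 0.1965; python3 - <<'E'
from h import *
s=snap('side'); P=cloud(s); o=robot.get_obs()['tool_pos']; pickle.dump(s,open('side1.pkl','wb'))
m=(abs(P[...,0]-o[0])<.03)&(abs(P[...,1]-o[1])<.03)
q=P[m&(P[...,2]>.128)&(P[...,2]<.185)]; print('rod',q.mean(0).round(4),np.median(q,0).round(4))
c=cv2.resize(s['image'][170:300,310:430],None,fx=4.6,fy=4.6,interpolation=cv2.INTER_CUBIC); cv2.imwrite('pics/i1.png',c[:,:,::-1])
s=pickle.load(open('side0.pkl','rb')); P=cloud(s)
m=(abs(P[...,0]-o[0])<.05)&(abs(P[...,1]-o[1])<.05)
q=P[m&(P[...,2]>.1075)&(P[...,2]<.116)]
print('collar',len(q),q.mean(0),np.percentile(q,[2,98],0))
E
```

```text
pos [0.5145 0.0059 0.2044] rpy [ 3.1403e+00 -5.0000e-04  3.6110e-01] t 5.0 F [ 0.3  0.5 -1. ] w 0.021655056726765876
shift cm [ 0.04 -0.11  0.79]
rod [0.5117 0.0109 0.1568] [0.5113 0.0111 0.1564]
collar 436 [0.5128269  0.01284479 0.11109336] [[ 0.48905093 -0.01455865  0.10806647]
 [ 0.53680802  0.03572056  0.11284169]]
```

View pics/i1.png

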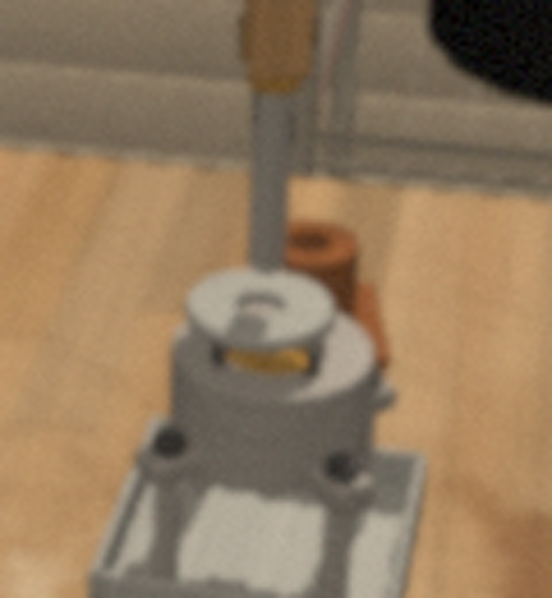

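```bash
python3 - <<'E'
from h import *; from m2 import ray
s=pickle.load(open('side1.pkl','rb'))
def uv(s,p):
    f=200/np.tan(np.radians(s['fov_y'])/2); q=rot(s['orientation']).T@(np.array(p)-s['origin']); return s['cx']+f*q[0]/-q[2], s['cy']-f*q[1]/-q[2]
c=lambda u,v:(310+(u+.5)/4.6-.5,170+(v+.5)/4.6-.5)
print('collar',ray(s,*c(260,303),.11),'left/right',ray(s,*c(187,303),.11),ray(s,*c(333,303),.11))
inv=lambda p:np.round([(p[0]-310+.5)*4.6,(p[1]-170+.5)*4.6],1)
t=[.5145,.0059]
print('pred tip centre',inv(uv(s,[*t,.1234])),'pred tip on collar',inv(uv(s,[*t,.11])))
for h in((.5142,.0068),(.5129,.0106)):
  for k in((0,0),(.027,0),(-.027,0),(0,.027),(0,-.027)): print(h,k,inv(uv(s,[h[0]+k[0],h[1]+k[1],.11])))
# depth profile of rod
P=cloud(s); q=P[(abs(P[...,0]-.512)<.012)&(abs(P[...,1]-.008)<.012)&(P[...,2]>.115)&(P[...,2]<.19)]; print('rod zmin',q[:,2].min())
# top camera
s=snap('top'); P=cloud(s); pickle.dump(s,open('top1.pkl','wb'))
q=P[(abs(P[...,0]-.51)<.04)&(abs(P[...,1]-.011)<.04)&(P[...,2]>.104)&(P[...,2]<.118)]; print('top collar visible',len(q))
q=P[(abs(P[...,0]-.51)<.025)&(abs(P[...,1]-.011)<.025)&(P[...,2]>.22)&(P[...,2]<.26)]; print('handle',len(q),q.mean(0) if len(q) else '')
E
```

```text
collar [0.51349074 0.00735236 0.11      ] left/right [0.5392814  0.01305596 0.11      ] [0.48767608 0.00164346 0.11      ]
pred tip centre [259.8 268.7] pred tip on collar [258.3 301.3]
(0.5142, 0.0068) (0, 0) [258.8 302.6]
(0.5142, 0.0068) (0.027, 0) [185.  294.7]
(0.5142, 0.0068) (-0.027, 0) [333.3 310.5]
(0.5142, 0.0068) (0, 0.027) [248.6 339.4]
(0.5142, 0.0068) (0, -0.027) [268.4 267.7]
(0.5129, 0.0106) (0, 0) [260.9 308. ]
(0.5129, 0.0106) (0.027, 0) [186.9 300.1]
(0.5129, 0.0106) (-0.027, 0) [335.9 316. ]
(0.5129, 0.0106) (0, 0.027) [250.8 345.2]
(0.5129, 0.0106) (0, -0.027) [270.5 272.9]
rod zmin 0.12538180874783034
top collar visible 0
handle 0
```

Call:
{"api": "move_arm", "payload": {
  "deltas": [0,0,0,0.2,-0.1,0,1,0,0,0,0.2,-0.1,0.6,1,0,0,0,0.2,-0.1,1.1,1,0,0,0,0.2,-0.1,1.1,1]
}}

```text
time: 5.5
tool_pos: [0.515, 0.0083, 0.1922]
ee_rot: [-3.141, 0.002, 0.361]
wrist_force: [-0.2, 2.0, -2.9]
width: 0.0218
finger_force: 29.5
```

Call:
{"api": "move_arm", "payload": {
  "deltas": [0,0,0,0,0,0.2,1,0,0,0,0,0,0.4,1,0,0,0,0,0,0.6,1,0,0,0,0,0,0.6,1,0,0,0,0,0,0.6,1]
}}

```text
time: 6.0
tool_pos: [0.5156, 0.0085, 0.1875]
ee_rot: [3.141, -0.0, 0.362]
wrist_force: [-0.7, 0.5, -1.7]
width: 0.0218
finger_force: 29.5
```

Call:
{"api": "move_arm", "payload": {
  "deltas": [0,0,0,0,0,0.2,1,0,0,0,0,0,0.4,1,0,0,0,0,0,0.6,1,0,0,0,0,0,0.6,1]
}}

```text
time: 6.4
tool_pos: [0.5154, 0.0085, 0.1809]
ee_rot: [-3.141, 0.001, 0.362]
wrist_force: [-0.4, -0.7, -1.0]
width: 0.0221
finger_force: 29.5
```

Call:
{"api": "move_arm", "payload": {
  "deltas": [0,0,0,0,0,0.3,1,0,0,0,0,0,0.6,1,0,0,0,0,0,0.9,1,0,0,0,0,0,1.1,1,0,0,0,0,0,1.3,1,0,0,0,0,0,1.4,1,0,0,0,0,0,1.4,1]
}}

```text
time: 7.1
tool_pos: [0.5164, 0.0085, 0.1693]
ee_rot: [3.14, -0.003, 0.362]
wrist_force: [-0.2, -0.2, 5.1]
width: 0.0217
finger_force: 29.5
```

Call:
{"api": "move_arm", "payload": {
  "deltas": [0,0,0,0,0,0.1,1,0,0,0,0,0,0.2,1,0,0,0,0,0,0.3,1,0,0,0,0,0,0.3,1]
}}

```text
time: 7.5
tool_pos: [0.5168, 0.0085, 0.1677]
ee_rot: [3.139, -0.004, 0.362]
wrist_force: [-0.4, -0.8, 9.6]
width: 0.0216
finger_force: 29.9
```

Call:
{"api": "move_arm", "payload": {
  "deltas": [0,0,0,0,0,0.1,1,0,0,0,0,0,0.2,1,0,0,0,0,0,0.3,1,0,0,0,0,0,0.4,1,0,0,0,0,0,0.5,1,0,0,0,0,0,0.5,1]
}}

```text
time: 8.1
tool_pos: [0.5168, 0.0084, 0.1627]
ee_rot: [3.139, -0.004, 0.362]
wrist_force: [-1.2, -0.0, 9.6]
width: 0.0219
finger_force: 29.9
```

Call:
{"api": "move_arm", "payload": {
  "deltas": [0,0,0,0,0,0.15,1,0,0,0,0,0,0.3,1,0,0,0,0,0,0.45,1,0,0,0,0,0,0.6,1,0,0,0,0,0,0.75,1,0,0,0,0,0,0.9,1,0,0,0,0,0,1.05,1,0,0,0,0,0,1.2,1]
}}

```text
time: 8.9
tool_pos: [0.5169, 0.0084, 0.1506]
ee_rot: [3.139, -0.004, 0.362]
wrist_force: [-1.5, -0.0, 9.7]
width: 0.0219
finger_force: 29.9
```

Call:
{"api": "move_arm", "payload": {
  "deltas": [0,0,0,0,0,0.15,1,0,0,0,0,0,0.3,1,0,0,0,0,0,0.45,1,0,0,0,0,0,0.6,1,0,0,0,0,0,0.75,1,0,0,0,0,0,0.9,1,0,0,0,0,0,1.05,1,0,0,0,0,0,1.05,1]
}}

```text
time: 9.7
tool_pos: [0.515, 0.0086, 0.1359]
ee_rot: [-3.141, 0.002, 0.362]
wrist_force: [0.5, 0.4, -2.1]
width: 0.0221
finger_force: 29.9
```

```bash
python3 - <<'E'
from h import *
s=snap('side'); c=cv2.resize(s['image'][170:320,310:430],None,fx=4,fy=4,interpolation=cv2.INTER_CUBIC); cv2.imwrite('pics/j1.png',c[:,:,::-1])
E
```

```text
(no output)
```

View pics/j1.png

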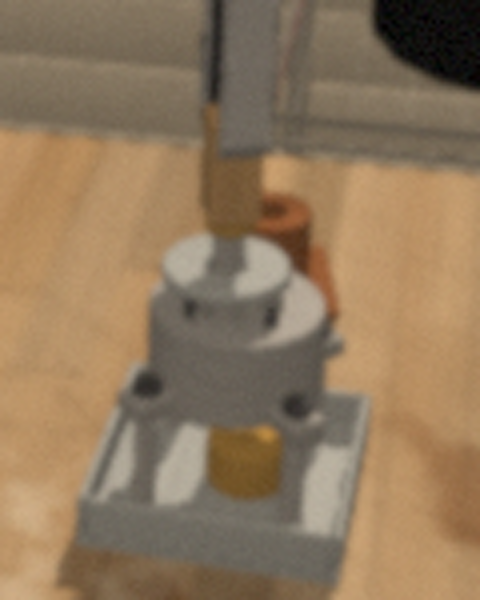

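```bash
python3 - <<'E'
from h import *
def uv(s,p):
    f=200/np.tan(np.radians(s['fov_y'])/2); q=rot(s['orientation']).T@(np.array(p)-s['origin']); return np.round([s['cx']+f*q[0]/-q[2], s['cy']-f*q[1]/-q[2]],1)
s=pickle.load(open('side1.pkl','rb'))
print('i1 observed handle bottom row',170+92/4.6,'pred',uv(s,[.512,.016,.2044-.005]),'TCP',uv(s,[.512,.006,.2044]))
print('now observed',170+230/4,'pred',uv(s,[.512,.018,.1359-.005]),'TCP',uv(s,[.515,.0085,.1359]))
E
```

```text
i1 observed handle bottom row 190.0 pred [368.8 188.5] TCP [369.7 183.1]
now observed 227.5 pred [366.7 227.5] TCP [365.8 221.9]
```

Call:
{"api": "move_arm", "payload": {
  "deltas": [0,0,0,0,0,-0.5,1,0,0,0,0,0,-1.5,1,0,0,0,0,0,-2.5,1,0,0,0,0,0,-3.5,1,0,0,0,0,0,-5,1,0,0,0,0,0,-6.5,1,0,0,0,0,0,-7.8,1,0,0,0,0,0,-7.8,1]
}}

```text
time: 10.55
tool_pos: [0.5171, 0.0084, 0.2183]
ee_rot: [3.139, -0.005, 0.362]
wrist_force: [0.1, -0.8, -1.7]
width: 0.0222
finger_force: 29.9
```

```bash
python3 d.py 0.5147 -0.1663 0.213
```

```text
pos [0.5171 0.0084 0.2183] rpy [ 3.139  -0.0051  0.3618] t 10.55 F [ 0.1 -0.8 -1.7] w 0.022220830084249306
shift cm [-6.41 16.25  0.54]
```

Call:
{"api": "move_arm", "payload": {
  "deltas": [0,0,0,-1,2.7,0,1,0,0,0,-2.4,6.2,0,1,0,0,0,-3.8,9.7,0,1,0,0,0,-5.2,13.2,0,1,0,0,0,-6,15.4,0,1,0,0,0,-6.38,16.25,0,1,0,0,0,-6.38,16.25,0,1,0,0,0,-6.38,16.25,0,1]
}}

```text
time: 11.35
tool_pos: [0.5134, -0.165, 0.2148]
ee_rot: [-3.141, 0.0, 0.363]
wrist_force: [-0.3, 0.1, -1.9]
width: 0.0218
finger_force: 29.9
```

```bash
python3 d.py 0.5147 -0.1663 0.133;python3 d.py 0.5147 -0.1663 0.0874
```

```text
pos [ 0.5134 -0.165   0.2148] rpy [-3.1405  0.      0.3625] t 11.35 F [-0.3  0.1 -1.9] w 0.021809996585290793
shift cm [0.07 0.17 8.18]
pos [ 0.5134 -0.165   0.2148] rpy [-3.1405  0.      0.3625] t 11.35 F [-0.3  0.1 -1.9] w 0.021809996585290793
shift cm [ 0.07  0.18 12.74]
```

Call:
{"api": "move_arm", "payload": {
  "deltas": [0,0,0,0.07,0.17,2,1,0,0,0,0.07,0.17,4.5,1,0,0,0,0.07,0.17,6.5,1,0,0,0,0.07,0.17,7.8,1,0,0,0,0.07,0.17,7.8,1,0,0,0,0.07,0.17,7.8,1]
}}

```text
time: 11.95
tool_pos: [0.5152, -0.1668, 0.1377]
ee_rot: [3.141, -0.001, 0.363]
wrist_force: [0.1, 0.4, -1.1]
width: 0.0213
finger_force: 29.9
```

```bash
python3 d.py 0.5147 -0.1663 0.0874
```

```text
pos [ 0.5152 -0.1668  0.1377] rpy [ 3.141e+00 -7.000e-04  3.629e-01] t 11.95 F [ 0.1  0.4 -1.1] w 0.021309671346573994
shift cm [-0.03 -0.07  5.03]
```

Call:
{"api": "move_arm", "payload": {
  "deltas": [0,0,0,0,-0.03,0.5,1,0,0,0,0,-0.03,0.9,1,0,0,0,0,-0.03,1.3,1,0,0,0,0,-0.03,1.6,1,0,0,0,0,-0.03,1.8,1,0,0,0,0,-0.03,1.8,1]
}}

```text
time: 12.55
tool_pos: [0.5144, -0.1671, 0.1185]
ee_rot: [-3.141, 0.001, 0.362]
wrist_force: [-1.2, 0.1, -1.4]
width: 0.0219
finger_force: 29.9
```

In the socket; lower the rest.

Call:
{"api": "move_arm", "payload": {
  "deltas": [0,0,0,0,0,0.6,1,0,0,0,0,0,1.2,1,0,0,0,0,0,1.8,1,0,0,0,0,0,2.3,1,0,0,0,0,0,2.7,1,0,0,0,0,0,2.9,1,0,0,0,0,0,3.0,1,0,0,0,0,0,3.0,1]
}}

```text
time: 13.35
tool_pos: [0.5147, -0.1671, 0.089]
ee_rot: [3.141, 0.0, 0.362]
wrist_force: [0.6, 0.1, -1.6]
width: 0.0215
finger_force: 29.9
```

Call:
{"api": "move_arm", "payload": {
  "deltas": [0,0,0,0,0,0.1,1,0,0,0,0,0,0.2,1,0,0,0,0,0,0.3,1,0,0,0,0,0,0.3,1]
}}

```text
time: 13.75
tool_pos: [0.5152, -0.1672, 0.0873]
ee_rot: [3.14, -0.001, 0.362]
wrist_force: [-0.5, 1.1, 3.9]
width: 0.0212
finger_force: 29.9
```

On the floor (contact at z ≈ 0.0875). Release, then lift.

Call:
{"api": "move_arm", "payload": {
  "deltas": [0,0,0,0,0,-0.1,0.4,0,0,0,0,0,-0.1,0,0,0,0,0,0,-0.1,-0.5,0,0,0,0,0,-0.1,-1,0,0,0,0,0,-0.1,-1,0,0,0,0,0,-0.1,-1,0,0,0,0,0,-0.1,-1,0,0,0,0,0,-0.1,-1]
}}

```text
time: 14.55
tool_pos: [0.5146, -0.1671, 0.0869]
ee_rot: [3.142, 0.0, 0.362]
wrist_force: [-0.3, -0.3, -0.1]
width: 0.0808
finger_force: 0.0
```

Call:
{"api": "move_arm", "payload": {
  "deltas": [0,0,0,0,0,0,-1,0,0,0,0,0,0,-1,0,0,0,0,0,-1,-1,0,0,0,0,0,-3,-1,0,0,0,0,0,-6,-1,0,0,0,0,0,-9,-1,0,0,0,0,0,-9,-1]
}}

```text
time: 15.25
tool_pos: [0.5174, -0.1683, 0.1834]
ee_rot: [3.134, -0.008, 0.362]
wrist_force: [0.6, -0.3, -0.3]
width: 0.0936
finger_force: 0.0
```

Call:
{"api": "move_arm", "payload": {
  "deltas": [0,0,0,-3,1.5,-1,-1,0,0,0,-7,3.5,-1,-1,0,0,0,-11,5.5,-1,-1,0,0,0,-15,7.5,-1,-1,0,0,0,-18,9,-1,-1,0,0,0,-20,10,-1,-1,0,0,0,-20,10,-1,-1,0,0,0,-20,10,-1,-1]
}}

```text
time: 16.05
tool_pos: [0.3629, -0.3312, 0.1866]
ee_rot: [-3.141, -0.0, 0.361]
wrist_force: [0.1, 0.8, -0.1]
width: 0.0941
finger_force: 0.0
```

```bash
python3 - <<'E'
from h import *
a=snap('top'); b=snap('side'); P=cloud(a)
q=P[230:290,340:410].reshape(-1,3); q=q[(q[:,2]>.115)&(q[:,2]<.15)]; print('handle',len(q),q.mean(0).round(4),np.median(q[:,2]))
c=[cv2.resize(i,(390,390),interpolation=cv2.INTER_CUBIC) for i in(a['image'][120:310,230:420],b['image'][165:325,255:415])]
cv2.imwrite('pics/end.png',np.hstack(c)[:,:,::-1]); print(robot.get_obs()['time'])
E
```

```text
handle 193 [ 0.514  -0.1673  0.1305] 0.13105580583783005
16.15
```

View pics/end.png

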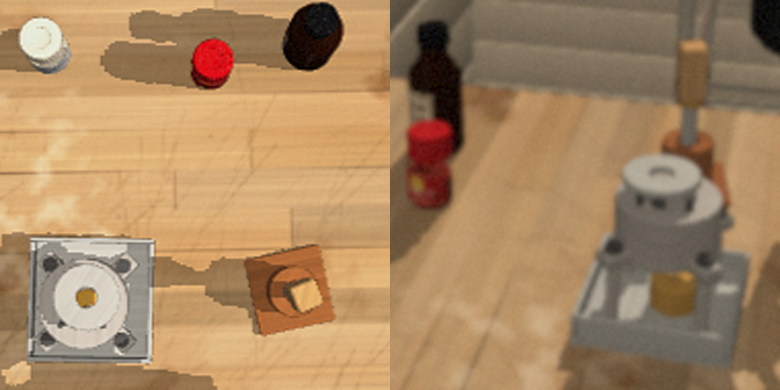

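The picture shows the bush lying in the tray (right panel, about 672,292). The drift stands upright in its rest with its handle top at 131 mm, the same height as at the start. The bottle and jars are where they were.

```bash
python3 -c "
from bench import robot
print(robot.close_job())"
```

```text
the job is handed in; nothing more can be done
None
```

The job is done and handed in at about 16 s: the bush is in the tray, the drift is upright and fully down in its rest, the readings after each move stayed below 10 N, and the bottle and jars were left untouched.

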